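# Set the sewing-machine cam to its high spot

## Task

Two checking stands are on the cutting table, each with a bare metal wheel on an upright axle and a small fixed pointer at its rim. One wheel is plain and round; the other is a cam with one nose sticking out of its rim. Turn the cam wheel slowly until its high spot, the tip of the nose, stands right at its pointer, leave it resting there and let go; leave the plain round wheel as it is.

Things in the scene. Friction and masses are not known exactly. Their poses are not given: they have to be found in the camera images.
- cam_wheel: Level cam, base radius 55, nose reaching 82 mm. Origin on its upright axle, 35 mm above table; x axis points to the nose, z up. Top 49, axle end 56 mm above table. Crank knob opposite the nose: upright black cylinder, diameter 24, axis at x -48, y 0, from 54 to 99 mm above table; spins freely on its pin, so a hand need not turn with it. Turns both ways, about 2.5 N at the knob; stays where left.
- high_spot (a point): The high spot: the tip of the cam's nose, on its outer edge, 82 mm from the axle, 46 mm above the table. It moves with the wheel.
- pointer_tip (a point): Tip of the bright steel pointer fixed to the cam's stand (dark plate 200 x 130 x 12 mm), 86 mm from the axle, 46 mm above the table, aimed at the axle. The nose passes it with a gap of 4 mm; the rest of the rim is 31 mm from it. The pointer's grey post is behind it, 101 to 123 mm from the axle, 34 mm wide, top 58 mm above the table.
- plain_knob (a point): Middle of the crank knob (24 mm diameter, 45 mm tall, 76 mm above the table) of the other stand, whose wheel is a plain round disc of 66 mm radius. The knob is 48 mm from its axle. This wheel must stay as it is.

How it is judged:
At the end, for the whole second after the job is handed in: The tip of the cam's nose is within 18 mm of the pointer's tip, seen from above (about 12 degrees either way), and the cam wheel is at rest (horizontal distance between high_spot and pointer_tip below 0.018 m and angular speed of cam_wheel below 0.05 rad/s); the robot touches nothing.
It fails at once if the plain round wheel was turned (its knob moved more than 12 mm) (distance of plain_knob from where it was at the start of the episode above 0.012 m).
It fails at once if the cam wheel was spun fast (over 3 rad/s, about half a turn a second) once it had been moved from its start (distance of high_spot from where it was at the start of the episode above 0.03 m and angular speed of cam_wheel above 3 rad/s).
It also fails if it takes over 42 s, if anything falls off the work surface, if the arm or the gripper's body presses on something with over 40 N, if the wrist force passes 120 N, or if a joint passes its speed limit or range.

## Robot

A 7-joint arm with a two-finger parallel gripper is mounted at the origin on the work surface. World frame = base frame: x ahead of the robot, y to its left, z up, the work surface at z = 0. Lengths are in m, angles in rad, forces in N, time in s.
With the tool pointing down it reaches from about 0.35 to 0.9 m from the base axis. Payload 8.1 kg.
Tool frame: the origin (TCP) lies at the very end of the fingers, on their centre line; the grasp point (between the pads) lies 19 mm behind it (grip_point_offset is the distance from the TCP to the grasp point, in m); z points along the fingers, x is the direction in which the jaws open and shut, and the axes are right-handed (so a half turn about z gives the same grasp; the last joint's range is limited). The gripper opens to 92 mm and grips with 3 to 60 N. Pads are 19 mm wide; open, the fingers measure 130 mm over their backs; the gripper's body (75 mm by 190 mm) begins 47 mm behind the grasp point.
Start: joints at [1.035, 0.434, 0.025, 1.573, -0.012, 1.134, -0.075], TCP at [0.262, -0.567, 0.205] pointing down, gripper open.
Joint ranges: [-2.62, 2.62], [-0.44, 2.09], [-1.27, 1.32], [0.08, 2.57], [-1.32, 4.46], [0.12, 2], [-2.74, 2.74]. Speed limits (rad/s): [2.22, 2.22, 3.01, 3.01, 3.14, 3.14, 3.14].

## Interface

Orientations are given as a rotation vector (axis times angle).
In Python, from cell import observe, get_image, camera_model, sign_off, grip_point_offset gives the robot as it stands.
- The arm moves only by the tool play_rows, never from a script. Its argument "rows" is a list of rows, each a list of 7 numbers: the shift along the tool's x, y, z as a fraction of full scale, then the turn, a rotation vector about the tool's x, y, z as a fraction of full scale, then the closure, from -1 (fully open) to 1 (shut). A call has 1 to 5 rows; each row shifts and turns the pose as measured when the row begins, along the tool's axes as they then stand; what a row does not reach is not made up. Full scale, the value 1, is 0.15 m for a shift and 0.5 rad for a turn. A row lasts 1/10 s, in which the tool goes at most 50 mm and 8.59 degrees, less where a joint would pass 70% of its speed; a pose out of reach is approached as far as the arm can. A call with a number of a shift or a turn outside -1 to 1 is refused whole. A call with a gripper value outside its range is refused whole. The fingers move at their own pace and stop on an object; "force" is the grip in N (left out, the last holds). Time passes only in rows, so rows that do not move let the fingers close. It gives the time, the measured TCP pose, the force and the opening at its end, in the units of the state.
- observe(): the state, without advancing time (a new reading comes with each control period).
- get_image(name): name is "scene" or "top" or "wrist"; returns the picture (480x640x3 uint8, blue, green, red); there is no depth.
- camera_model(name): a dict with "K" (3x3 intrinsics, pixels), "R" (3x3) and "t" (3): a world point X has camera coordinates R X + t. Camera axes: x right, y down, z forward; pixel columns grow to the right and rows downward; lengths in m; the calibration is good to about 2 mm. A picture is of the moment at which its call begins: read the wrist's pose just before it. camera_model takes no time and is no camera call; for the wrist camera it gives the pose at the moment of the call.
- sign_off(): hands the job in, once; it reports no verdict.
The state is a dict: "clock": time; "joints": joint angles; "dq": joint speeds; "joint_efforts": joint torques, N m; "position": TCP position; "ee_rot": TCP orientation; "force": force on the tool from outside, world axes, zero at the start; "ft_torque": the same for the moment, N m; "width": opening from 0.0 (shut) to 1.0 (fully open).
Only numpy, scipy, OpenCV 4.12 (cv2) and the standard library are available. Lean on these libraries where they do the work, as an engineer would, in place of code of your own. Each camera call takes 0.05 s, during which the arm holds its last target.

## Working session

There is one attempt and no reset: what is moved stays moved. The work goes in short steps, Python scripts to look and compute and a tool call to move; the robot and the scene stay as the last step left them, time stands still between calls to the robot, and variables do not carry over. Pictures are saved under pics/ and viewed, and the job is handed in when it is done.

Besides the shell and the picture viewer there is one more tool, called after ">>>" as name(argument=value, ...) on one line, values as JSON. play_rows: Moves the arm, as the interface text tells. Its arguments: {"type":"object","properties":{"rows":{"type":"array","items":{"type":"array","items":{"type":"number"}}},"force":{"type":"number"}},"required":["rows"]}

```bash
ls; mkdir -p pics; python3 - <<'E'
from cell import *
import cv2
print(observe(),grip_point_offset)
for n in("scene","top"):
    cv2.imwrite(f"pics/{n}0.png",get_image(n)); m=camera_model(n); print(n,m)
E
```

```text
pics
{'clock': 0.0, 'joints': array([ 1.03537871,  0.43522174,  0.02495951,  1.57411752, -0.01160755,
        1.13401794, -0.07509093]), 'dq': array([ 0.00141779, -0.00157167,  0.0016517 ,  0.00259564, -0.00018615,
       -0.00052395,  0.00119963]), 'joint_efforts': array([ 1.98068547e-04, -6.67855239e+01,  9.85229574e-01, -3.14456785e+01,
       -6.04183367e-02,  4.27922665e-02,  1.64908761e-04]), 'position': array([ 0.26185892, -0.56687352,  0.20383773]), 'ee_rot': array([-2.64593976e+00,  1.69229069e+00,  2.24862141e-03]), 'force': array([0.1594504 , 0.25313161, 0.27022244]), 'ft_torque': array([-0.04322353, -0.00952704, -0.00269996]), 'width': 1.0015426870414874} 0.0188
scene {'K': array([[600.09798565,   0.        , 316.4758973 ],
       [  0.        , 600.09798565, 249.22495324],
       [  0.        ,   0.        ,   1.        ]]), 'R': array([[-0.84505196,  0.53465573,  0.00551738],
       [ 0.41243074,  0.65836647, -0.62964631],
       [-0.34027646, -0.52980831, -0.77686233]]), 't': array([ 0.48136755, -0.1926409 ,  1.2588992 ])}
top {'K': array([[613.83639939,   0.        , 317.20539049],
       [  0.        , 613.83639939, 242.29249489],
       [  0.        ,   0.        ,   1.        ]]), 'R': array([[-0.022855  , -0.99939842, -0.02608522],
       [-0.98481432,  0.02699776, -0.17149891],
       [ 0.17209998,  0.02176949, -0.98483891]]), 't': array([0.028188  , 0.59062475, 0.98163985])}
```

View pics/scene0.png

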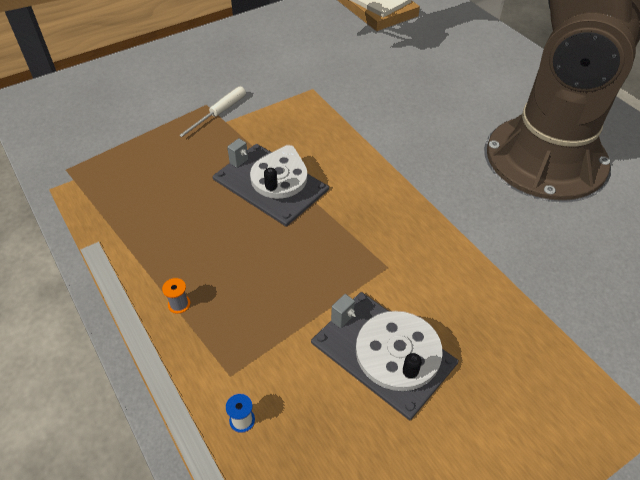

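View pics/top0.png

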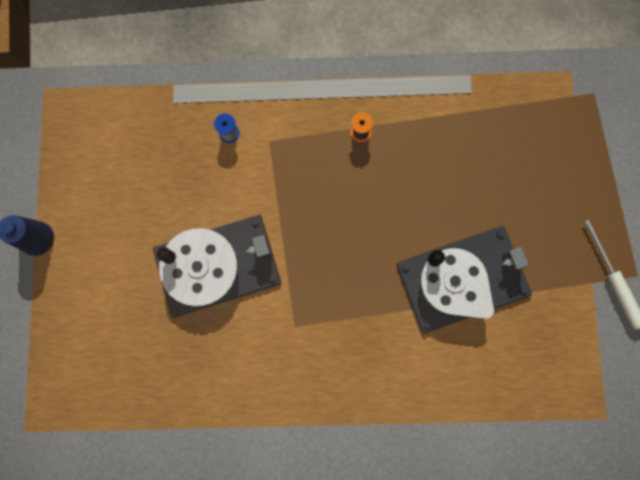

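```bash
cat > h.py <<'E'
import numpy as np,cv2
from cell import *
def ray(n,uv,z,m=None):
    m=m or camera_model(n); K,R,t=m["K"],m["R"],m["t"]
    d=R.T@np.linalg.solve(K,np.array([uv[0],uv[1],1.])); c=-R.T@t
    return c+d*(z-c[2])/d[2]
def proj(n,X,m=None):
    m=m or camera_model(n); p=m["K"]@(m["R"]@np.array(X)+m["t"]); return p[:2]/p[2]
E
python3 - <<'E'
from h import *
im=cv2.imread("pics/top0.png"); x0,y0=380,210
c=im[y0:y0+135,x0:x0+170]
cv2.imwrite("pics/topcrop.png",cv2.resize(c,None,fx=4.4,fy=4.4,interpolation=cv2.INTER_CUBIC))
hsv=cv2.cvtColor(c,cv2.COLOR_BGR2HSV)
def blobs(mask,name,zs):
    n,l,s,ce=cv2.connectedComponentsWithStats(mask.astype(np.uint8)*255)
    for i in range(1,n):
        if s[i,4]>25:
            uv=ce[i]+[x0,y0]; print(name,s[i],uv.round(1),ray("top",uv,zs)[:2].round(4))
blobs((hsv[...,2]>140)&(hsv[...,1]<50),"white",.049)
blobs(hsv[...,2]<22,"black",.099)
E
```

```text
white [  41   38   73   71 2936] [461.2 286.2] [ 0.5112 -0.2234]
black [50 46  9  9 41] [433.  260.6] [ 0.5483 -0.171 ]
```

View pics/topcrop.png

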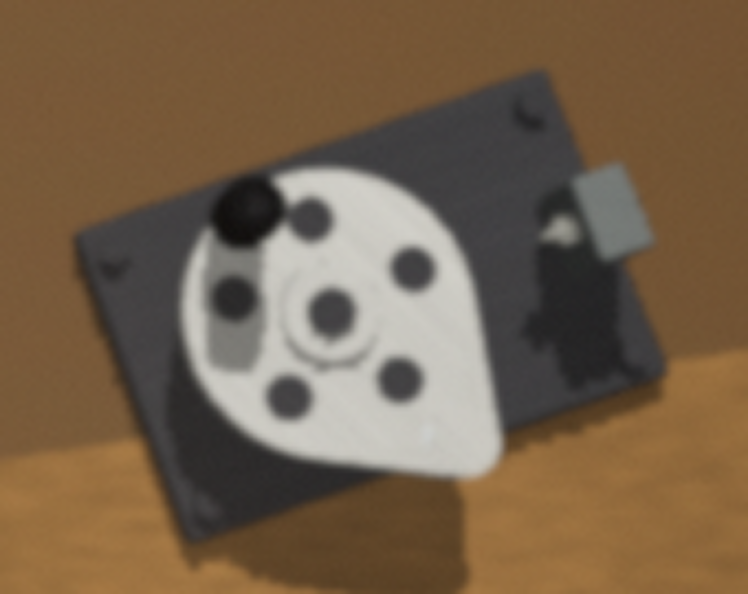

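The crop shows the axle at about (455.5,281), the knob top at (437,257), the nose at (492,315), the pointer tip at (503.5,264) and the post top at (519,258).

```bash
python3 - <<'E'
from h import *
P={}
for n,uv,z in [("axle",(455.5,281.1),.056),("knob",(437.3,257),.099),("nose",(492.5,315.7),.046),("ptr",(503.4,264.1),.046),("post",(519.3,258.2),.058)]:
    P[n]=ray("top",uv,z)[:2]; d=P[n]-P["axle"]; print(n,P[n].round(4),"r",np.hypot(*d).round(4),"ang",np.degrees(np.arctan2(d[1],d[0])).round(1))
s=cv2.imread("pics/scene0.png"); c=s[130:230,200:340]
cv2.imwrite("pics/scrop.png",cv2.resize(c,None,fx=5.6,fy=5.6,interpolation=cv2.INTER_CUBIC))
print({n:((proj("scene",[*P[n],z])-[200,130])*5.6).round(0) for n,z in [("axle",.056),("knob",.099),("nose",.046),("ptr",.046),("post",.058)]})
from scipy.spatial.transform import Rotation as R
o=observe();print(R.from_rotvec(o["ee_rot"]).as_matrix().round(3),o["clock"])
print(camera_model("wrist"))
E
```

```text
axle [ 0.5192 -0.2131] r 0.0 ang 0.0
knob [ 0.5539 -0.178 ] r 0.0493 ang 45.3
nose [ 0.4616 -0.2721] r 0.0825 ang -134.3
ptr [ 0.5467 -0.2963] r 0.0876 ang -71.7
post [ 0.5542 -0.3197] r 0.1122 ang -71.8
{'axle': array([445., 218.]), 'knob': array([401., 224.]), 'nose': array([502.,  84.]), 'ptr': array([262., 130.]), 'post': array([209.,  74.])}
[[ 0.419 -0.908 -0.001]
 [-0.908 -0.419  0.001]
 [-0.001  0.    -1.   ]] 0.1
{'K': array([[403.60069439,   0.        , 319.08645953],
       [  0.        , 403.60069439, 235.39220776],
       [  0.        ,   0.        ,   1.        ]]), 'R': array([[ 0.41911133, -0.90793434, -0.00096216],
       [-0.86903351, -0.40146075,  0.28915398],
       [-0.2629191 , -0.12035156, -0.95728212]]), 't': array([-0.62461139, -0.03628671,  0.39142622])}
```

View pics/scrop.png

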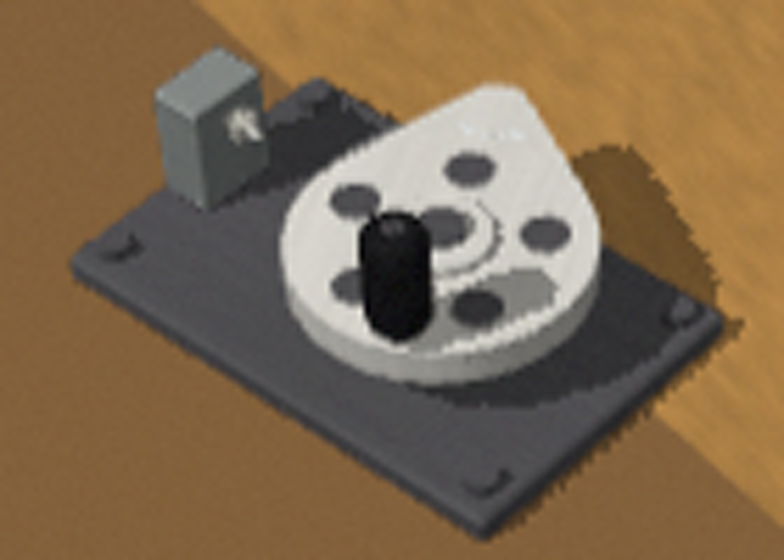

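>>> play_rows(rows=[[-0.14,-0.26,0,0,0,-0.3,-1],[-0.1,-0.28,0,0,0,-0.3,-1],[-0.06,-0.29,0,0,0,-0.3,-1],[-0.01,-0.3,0,0,0,-0.3,-1],[0.03,-0.3,0,0,0,-0.3,-1]])

```text
clock: 0.6
position: [0.3924, -0.388, 0.201]
ee_rot: [3.081, -0.609, -0.01]
force: [1.8, -0.1, 0.1]
width: 0.999
```

```bash
cat > go.py <<'E'
import sys
from h import *
from scipy.spatial.transform import Rotation as R
o=observe(); M=R.from_rotvec(o["ee_rot"]).as_matrix()
print("t",o["clock"],"p",o["position"].round(4),"x-ang",np.degrees(np.arctan2(M[1,0],M[0,0])).round(1),"tilt",M[:,2].round(3),"F",o["force"].round(1),"w",round(o["width"],3))
if len(sys.argv)>3:
    g=np.array([float(v) for v in sys.argv[1:4]])
    print("shift units (0.15 m):",(M.T@(g-o["position"])/.15).round(3))
E
python3 go.py 0.553 -0.179 0.14
```

```text
t 0.6 p [ 0.3924 -0.388   0.201 ] x-ang -22.4 tilt [-0.007  0.    -1.   ] F [ 1.8 -0.1  0.1] w 0.999
shift units (0.15 m): [ 0.462 -1.697  0.399]
```

>>> play_rows(rows=[[0.08,-0.29,0,0,0,-0.03,-1],[0.08,-0.29,0,0,0,-0.03,-1],[0.08,-0.29,0,0,0,-0.03,-1],[0.08,-0.29,0,0,0,0,-1],[0.08,-0.29,0,0,0,0,-1]])

```text
clock: 1.1
position: [0.5276, -0.1975, 0.199]
ee_rot: [3.096, -0.53, -0.013]
force: [0.8, -0.4, 0.8]
width: 0.997
```

```bash
python3 go.py 0.553 -0.179 0.14
```

```text
t 1.1 p [ 0.5276 -0.1975  0.199 ] x-ang -19.4 tilt [-0.009  0.001 -1.   ] F [ 0.8 -0.4  0.8] w 0.997
shift units (0.15 m): [ 0.122 -0.173  0.392]
```

>>> play_rows(rows=[[0.12,-0.13,0.1,0,0,0,-1],[0,0,0.1,0,0,0,-1],[0,0,0.1,0,0,0,-1],[0,0,0.05,0,0,0,-1],[0,0,0,0,0,0,-1]])

```text
clock: 1.6
position: [0.5555, -0.1735, 0.1437]
ee_rot: [-3.096, 0.508, 0.014]
force: [-0.4, -0.3, -0.1]
width: 1.002
```

```bash
python3 go.py 0.553 -0.179 0.067; python3 - <<'E'
from h import *
m=camera_model("wrist");cv2.imwrite("pics/w1.png",get_image("wrist"))
print(proj("wrist",[.553,-.179,.099],m),proj("wrist",[.553,-.179,.06],m))
E
```

```text
t 1.6 p [ 0.5555 -0.1735  0.1437] x-ang -18.6 tilt [-0.008  0.005 -1.   ] F [-0.4 -0.3 -0.1] w 1.002
shift units (0.15 m): [0.001 0.042 0.511]
[318.37325466 261.33226315] [318.98367497 241.5695642 ]
```

View pics/w1.png

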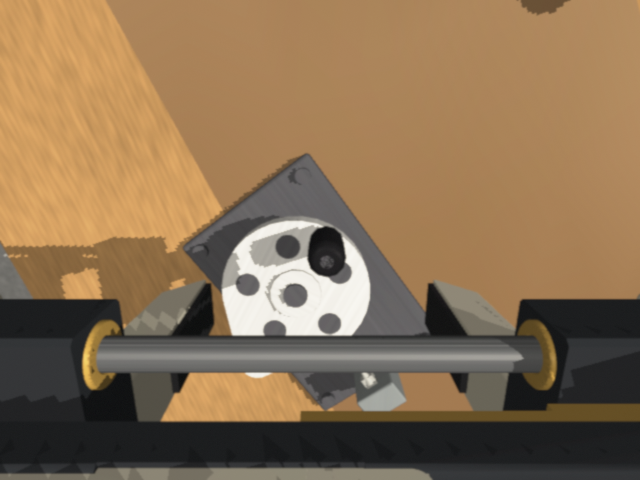

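```bash
python3 - <<'E'
from h import *
k=ray("wrist",(326,261),.099);a=ray("wrist",(295,295),.056);d=k-a
print(k,a,np.hypot(*d[:2]),np.degrees(np.arctan2(d[1],d[0])))
E
```

```text
[ 0.55754171 -0.18058833  0.099     ] [ 0.52312203 -0.21364409  0.056     ] 0.04772208134570127 43.84200713437828
```

The wrist view puts the knob top at (326,261), about 4 mm further out than the top view did. The radius still comes out right at 47.7 mm. I'll take a value between the two and let the jaws centre on it.

>>> play_rows(rows=[[0.015,0.03,0.17,0,0,0,-1],[0,0.01,0.17,0,0,0,-1],[0,0,0.13,0,0,0,-1],[0,0,0.02,0,0,0,-1],[0,0,0,0,0,0,-1]])

```text
clock: 2.15
position: [0.5579, -0.1832, 0.0736]
ee_rot: [-3.097, 0.515, 0.001]
force: [0.2, -0.4, -0.0]
width: 0.999
```

```bash
python3 go.py 0.556 -0.1795 0.067
```

```text
t 2.15 p [ 0.5579 -0.1832  0.0736] x-ang -18.9 tilt [-0.     0.002 -1.   ] F [ 0.2 -0.4 -0. ] w 0.999
shift units (0.15 m): [-0.02  -0.019  0.044]
```

>>> play_rows(rows=[[-0.01,-0.02,0.03,0,0,0,-0.2],[0,0,0,0,0,0,0.3],[0,0,0,0,0,0,0.6],[0,0,0,0,0,0,1],[0,0,0,0,0,0,1]], force=15)

```text
clock: 2.65
position: [0.5598, -0.1802, 0.0731]
ee_rot: [-3.097, 0.516, -0.008]
force: [-0.4, 0.0, 0.2]
width: 0.618
```

>>> play_rows(rows=[[0,0,0,0,0,0,1],[0,0,0,0,0,0,1],[0,0,0,0,0,0,1]])

```text
clock: 2.95
position: [0.5601, -0.1803, 0.0735]
ee_rot: [-3.098, 0.516, -0.01]
force: [-0.4, -0.3, -0.1]
width: 0.353
```

```bash
python3 go.py 0.556 -0.1795 0.067; python3 - <<'E'
from h import *
cv2.imwrite("pics/w2.png",get_image("wrist"))
E
```

```text
t 2.95 p [ 0.5601 -0.1803  0.0735] x-ang -18.9 tilt [ 0.006  0.    -1.   ] F [-0.4 -0.3 -0.1] w 0.353
shift units (0.15 m): [-0.028  0.004  0.043]
```

View pics/w2.png

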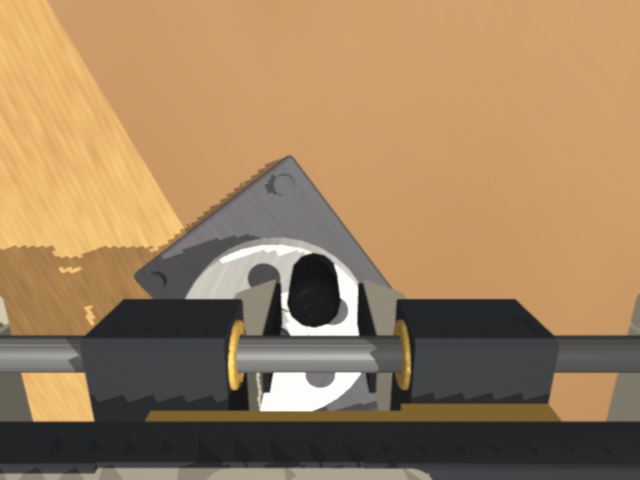

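>>> play_rows(rows=[[-0.03,0,0.05,0,0,0,0.3],[0,0,0.03,0,0,0,0.3],[0,0,0,0,0,0,1],[0,0,0,0,0,0,1],[0,0,0,0,0,0,1]])

```text
clock: 3.5
position: [0.5559, -0.1788, 0.0601]
ee_rot: [-3.098, 0.516, -0.01]
force: [-0.3, 0.9, 1.3]
width: 0.248
```

```bash
python3 go.py 0.556 -0.1795 0.067
```

```text
t 3.5 p [ 0.5559 -0.1788  0.0601] x-ang -18.9 tilt [ 0.007  0.    -1.   ] F [-0.3  0.9  1.3] w 0.248
shift units (0.15 m): [ 0.002  0.004 -0.046]
```

The knob is gripped at (0.556,-0.179), which matches the measurement. Next I'll turn it counter-clockwise by about 63°, in small steps along the arc.

>>> play_rows(rows=[[-0.03,-0.015,-0.015,0,0,0,1],[-0.03,-0.012,-0.01,0,0,0,1],[-0.03,-0.01,0,0,0,0,1]])

```text
clock: 3.8
position: [0.5416, -0.1692, 0.0609]
ee_rot: [-3.098, 0.517, -0.001]
force: [1.0, -6.2, -2.3]
width: 0.248
```

```bash
cat > arc.py <<'E'
from h import *
from scipy.spatial.transform import Rotation as R
A=np.array([.5218,-.2127]); o=observe();M=R.from_rotvec(o["ee_rot"]).as_matrix()
d=o["position"][:2]-A; f=np.arctan2(d[1],d[0]); print("t",o["clock"],"phi",np.degrees(f).round(1),"r",np.hypot(*d).round(4),"z",o["position"][2].round(4),"F",o["force"].round(1),"w",round(o["width"],3))
p=o["position"].copy()
for s in range(6,67,6):
    g=f+np.radians(s); 
    if np.degrees(g)>114: break
    q=np.array([*(A+.048*np.array([np.cos(g),np.sin(g)])),.065]); print(np.degrees(g).round(0),(M.T@(q-p)/.15).round(3)); p=q
E
python3 arc.py
```

```text
t 3.8 phi 65.5 r 0.0477 z 0.0609 F [ 1.  -6.2 -2.3] w 0.248
72.0 [-0.033 -0.003 -0.027]
78.0 [-0.033  0.002 -0.   ]
84.0 [-0.033  0.006 -0.   ]
90.0 [-0.032  0.009 -0.   ]
96.0 [-0.031  0.012 -0.   ]
102.0 [-0.03   0.015 -0.   ]
108.0 [-0.028  0.018 -0.   ]
114.0 [-0.026  0.021 -0.   ]
```

>>> play_rows(rows=[[-0.03,0,-0.015,0,0,0,1],[-0.03,0.004,-0.01,0,0,0,1],[-0.03,0.007,0,0,0,0,1],[-0.02,0.007,0,0,0,0,1]])

```text
clock: 4.2
position: [0.5211, -0.1655, 0.0631]
ee_rot: [-3.098, 0.517, 0.005]
force: [2.4, -2.0, -17.4]
width: 0.249
```

```bash
python3 arc.py
```

```text
t 4.2 phi 90.9 r 0.0472 z 0.0631 F [  2.4  -2.  -17.4] w 0.249
97.0 [-0.033  0.008 -0.012]
103.0 [-0.029  0.016  0.   ]
109.0 [-0.028  0.019  0.   ]
```

>>> play_rows(rows=[[-0.028,0.01,0.005,0,0,0,1],[-0.025,0.013,0,0,0,0,1],[-0.015,0.01,0,0,0,0,1],[0,0,0,0,0,0,1]])

```text
clock: 4.6
position: [0.5093, -0.1673, 0.0631]
ee_rot: [-3.098, 0.517, 0.002]
force: [2.4, -2.3, -15.1]
width: 0.249
```

```bash
python3 arc.py;python3 - <<'E'
from h import *
cv2.imwrite("pics/top2.png",cv2.resize(get_image("top")[190:350,360:570],None,fx=3.6,fy=3.6,interpolation=cv2.INTER_CUBIC))
E
```

```text
t 4.6 phi 105.4 r 0.0471 z 0.0631 F [  2.4  -2.3 -15.1] w 0.249
111.0 [-0.03   0.015 -0.013]
```

View pics/top2.png

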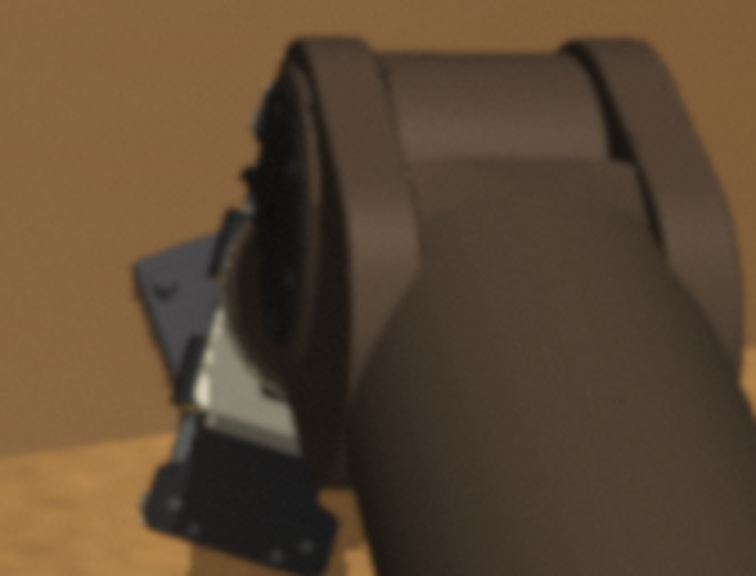

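The arm hides the wheel from the top camera. One more small step, about 3°, then I'll open the gripper and lift clear.

>>> play_rows(rows=[[-0.018,0.008,0.005,0,0,0,1],[0,0,0,0,0,0,1],[0,0,0,0,0,0,1]])

```text
clock: 4.95
position: [0.5072, -0.168, 0.063]
ee_rot: [-3.098, 0.518, -0.0]
force: [3.1, -2.1, -14.5]
width: 0.248
```

```bash
python3 arc.py;python3 - <<'E'
from h import *
cv2.imwrite("pics/w3.png",get_image("wrist"))
cv2.imwrite("pics/s3.png",cv2.resize(get_image("scene")[100:240,190:360],None,fx=4,fy=4))
E
```

```text
t 4.95 phi 108.1 r 0.047 z 0.063 F [  3.1  -2.1 -14.5] w 0.248
```

View pics/w3.png

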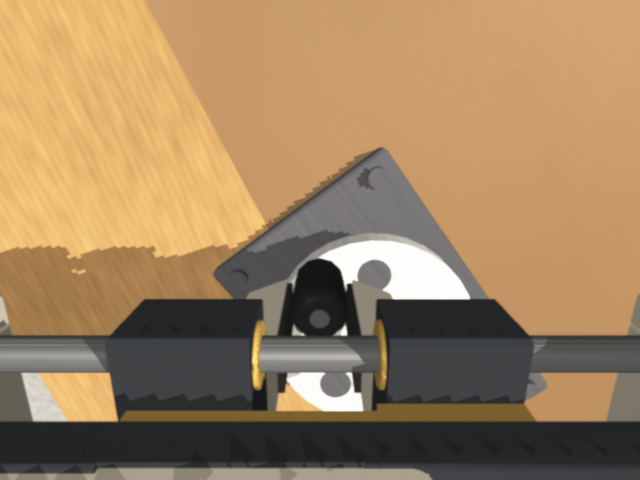

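View pics/s3.png

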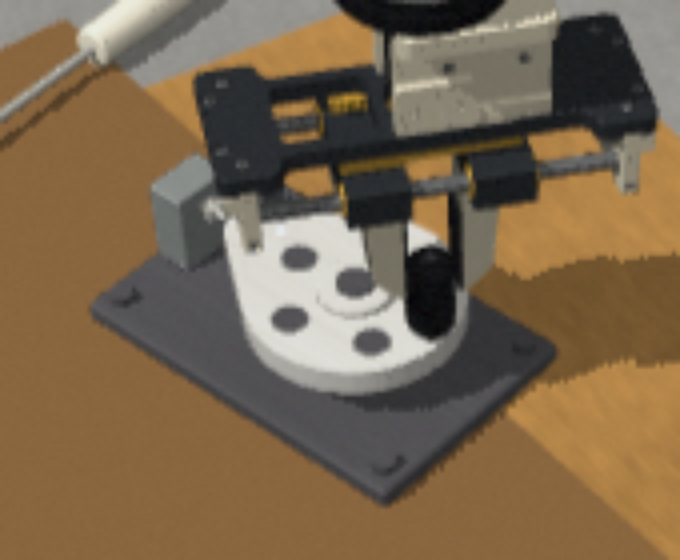

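The scene view shows the nose at the pointer. Releasing now.

>>> play_rows(rows=[[0,0,0,0,0,0,0.2],[0,0,0,0,0,0,-0.2],[0,0,0,0,0,0,-0.2],[0,0,0,0,0,0,-0.2],[0,0,0,0,0,0,-0.2]])

```text
clock: 5.55
position: [0.5102, -0.1667, 0.0663]
ee_rot: [-3.098, 0.515, -0.009]
force: [-0.1, 0.2, 0.6]
width: 0.585
```

```bash
python3 arc.py
```

```text
t 5.55 phi 104.1 r 0.0474 z 0.0663 F [-0.1  0.2  0.6] w 0.585
110.0 [-0.029  0.016  0.009]
```

>>> play_rows(rows=[[0,0,-0.1,0,0,0,-0.2],[0,0,-0.15,0,0,0,-0.2],[0,0,-0.2,0,0,0,-0.2],[0,0,-0.3,0,0,0,-0.2],[0,0,-0.3,0,0,0,-0.2]])

```text
clock: 6.05
position: [0.5054, -0.1654, 0.2234]
ee_rot: [-3.096, 0.513, 0.01]
force: [0.2, 0.2, 0.0]
width: 0.599
```

>>> play_rows(rows=[[0,0.3,0,0,0,0,-0.2],[0,0.3,0,0,0,0,-0.2],[0,0.3,0,0,0,0,-0.2],[0,0.3,0,0,0,0,-0.2],[0,0.3,0,0,0,0,-0.2]])

```text
clock: 6.55
position: [0.4405, -0.3779, 0.233]
ee_rot: [-3.1, 0.487, -0.019]
force: [2.3, -0.3, 0.1]
width: 0.599
```

>>> play_rows(rows=[[-0.1,0.3,0,0,0,0,-0.2],[-0.1,0.3,0,0,0,0,-0.2],[-0.1,0.2,0,0,0,0,-0.2],[0,0,0,0,0,0,-0.2]])

```text
clock: 6.95
position: [0.3527, -0.4891, 0.2317]
ee_rot: [3.101, -0.501, 0.017]
force: [0.6, -0.6, -1.1]
width: 0.601
```

```bash
python3 arc.py;python3 - <<'E'
from h import *
im=get_image("top");cv2.imwrite("pics/top4full.png",im)
cv2.imwrite("pics/top4.png",cv2.resize(im[210:345,380:550],None,fx=4.4,fy=4.4,interpolation=cv2.INTER_CUBIC))
cv2.imwrite("pics/s4.png",get_image("scene"))
E
```

```text
t 6.95 phi -121.5 r 0.324 z 0.2317 F [ 0.6 -0.6 -1.1] w 0.601
-115.0 [ 0.437 -1.784  1.119]
-109.0 [0.033 0.002 0.   ]
-103.0 [ 0.033 -0.001  0.   ]
-97.0 [ 0.033 -0.005  0.   ]
-91.0 [ 0.033 -0.008  0.   ]
-85.0 [ 0.031 -0.011  0.   ]
-79.0 [ 0.03  -0.015  0.   ]
-73.0 [ 0.028 -0.018  0.   ]
-67.0 [ 0.026 -0.021  0.   ]
-61.0 [ 0.024 -0.023  0.   ]
-55.0 [ 0.022 -0.026  0.   ]
```

View pics/top4.png

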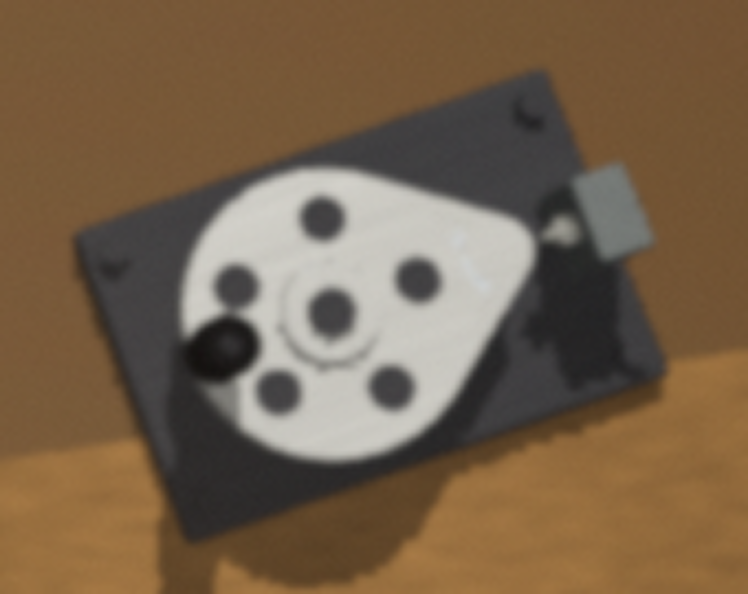

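View pics/s4.png

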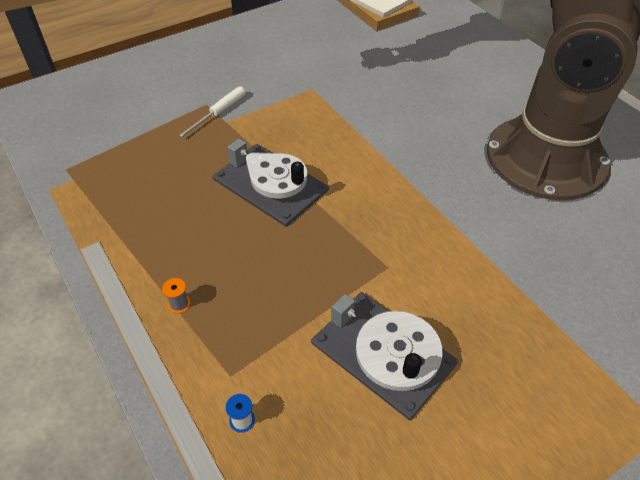

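The nose tip is at crop pixel (533,238) and the pointer tip at (543,238). I'll put a number on that gap, check the plain wheel, and hand in.

```bash
python3 - <<'E'
from h import *
f=lambda u,v,z: ray("top",(380+u/4.4,210+v/4.4),z)[:2]
a=f(332,313,.056);k=f(225,347,.099);p=f(543,238,.046);n=f(533,238,.046)
ang=lambda d:np.degrees(np.arctan2(d[1],d[0]))
print("knob+180",ang(a-k),"ptr",ang(p-a),"nose",ang(n-a),"gap",np.hypot(*(n-p)))
i0=cv2.imread("pics/top0.png")[200:330,140:290];i1=cv2.imread("pics/top4full.png")[200:330,140:290]
print("plain max diff",cv2.absdiff(i0,i1).max(),observe()["clock"],abs(observe()["dq"]).max())
sign_off()
E
```

```text
knob+180 -71.68636565904363 ptr -71.7216510344842 nose -70.8543429395921 gap 0.0037628788935019242
plain max diff 4 7.05 0.042765576638662026
the job is handed in; nothing more can be done
```

The cam wheel now stands with the tip of its nose at the pointer, and the job is handed in. I gripped the crank knob lightly, turned the wheel about 63° counter-clockwise in small steps, then let go, lifted off and moved clear at about 7 s.

- **Position:** in the last top view the nose is about 4 mm from the pointer tip, against a limit of 18 mm. The nose direction, taken from the knob, is within 0.1° of the pointer; reading the nose tip itself gives about 1°.
- **Plain wheel:** its part of the top picture is unchanged from the start, apart from small brightness noise.
- **Not measured:** I didn't take a second picture to confirm the cam wheel was at rest after release.
- **Disagreement:** before the grasp, the wrist and top cameras placed the knob and axle about 4 mm apart. I used a value in between, and the grip confirmed it.
- **Force:** while gripped, the tool force reached about 17 N vertically, because I lifted slightly while holding the knob. That was well under the 120 N wrist limit, and it went away on release.

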